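# Slide a stave blank under the thickness gauge

## Task

Slide the flat stave blank that lies on the bench under the low steel bar of the thickness gauge, going in from the gauge's open side, until its front end rests flush against the wooden stop behind the bar. Only push it with the fingers: it stays flat on the bench all the way and is never lifted or tipped. Leave the other loose things on the bench where they are.

Things in the scene. Friction and masses are not known exactly. Their poses are not given: they have to be found in the camera images.
- stave: the stave blank: flat pale wooden board 200 (its x) x 70 (y) x 18 mm thick (z), 0.1 to 0.25 kg, loose on the bench, a thin dark line across its top 20 mm from its front (+x) end. Origin: centre of its underside. It starts on the gauge's open side, front end towards the gauge, askew by up to 0.35 rad, up to 40 mm off the gauge's centre line
- stave_front (a point): centre of the stave's front (+x) end face, 9 mm above its underside
- stave_rear (a point): centre of the stave's rear (-x) end face, 9 mm above its underside. When the front end is against the stop, this end still stands out 83 mm in front of the gauge's posts
- gauge: the thickness gauge, fixed to the bench, 50 mm high. Its +x is the direction in which the stave slides in (x < -17 mm is open bench); origin on the bench surface under the middle of the bar, midway between two dark wooden posts (34 mm in x, 30 mm in y). The posts leave an opening 84 mm wide; rails 20 mm high carry its sides on to the stop at x = +100 mm
- bar_under (a point): middle of the underside of the gauge's steel bar, which bridges the posts 23 mm above the bench (5 mm of headroom over the stave) and measures 30 mm along the gauge's x
- stop_face (a point): point on the stop's face that the stave's front end must meet: gauge x = +100 mm, y = 0, 9 mm above the bench. The stop is a fixed wooden block 124 mm wide, 34 mm high
- bung_a: small tapered wooden barrel bung standing upright, 42 mm across the top, 38 mm high, to one side of the gauge; loose, a bystander, origin at its underside
- bung_b: the same kind of wooden bung, 42 mm across, 38 mm high, on the other side of the gauge; loose, a bystander, origin at its underside
- hoop: dark steel hoop lying flat, 124 mm across, 22 mm high, beyond the gauge's stop; loose, a bystander, origin at its underside
- mallet: wooden mallet lying down, round head 68 mm across and 110 mm long, handle reaching 200 mm from the head's middle along its own -x; loose, a bystander, origin on the bench under the head's middle
- offcut: thick wooden offcut 120 x 55 x 32 mm: thicker and shorter than the stave, too thick for the gauge; loose, a bystander, origin at its underside
- glue: white plastic bottle, 60 mm across, 150 mm high; loose, a bystander, origin at its underside
- pencup: empty terracotta cup, 72 mm across, 85 mm high; loose, a bystander, origin at its underside
Not all that is in view belongs to the job. What is shaped like the stave but pink is not meant.

How it is judged (in metres and radians):
On the way:
1. the stave's front end has passed under the middle of the bar, between the posts, lying flat (x of stave_front in the frame of gauge above 0 m and y of stave in the frame of gauge between -0.03 and 0.03 m and height (world z) of stave below 0.006 m), for 0.05 s.
At the end, for the whole second after the job is handed in: The stave lies flat and at rest on the bench under the bar, the middle of its front end within 5 mm of the stop, square to the stop within 0.07 rad (x of stave_front in the frame of gauge between 0.095 and 0.104 m and y of stave in the frame of gauge between -0.012 and 0.012 m and angle between the x axis of stave and the x axis of gauge, either way round below 0.07 rad and height (world z) of stave below 0.004 m and angle between stave's own z axis and vertical below 0.04 rad and linear speed of stave below 0.01 m/s); the robot touches nothing.
It fails at once if the stave is tipped (more than 0.1 rad out of level) (angle between stave's own z axis and vertical above 0.1 rad).
It fails at once if the stave is lifted (more than 8 mm off the bench) (height (world z) of stave above 0.008 m).
It fails at once if a bystander is moved by more than 20 mm (distance of any of bung_a, bung_b, hoop, mallet, offcut, glue, pencup from where it was at the start of the episode above 0.02 m).
It also fails if it takes over 72 s, if anything falls off the work surface, if the arm or the gripper's body presses on something with over 40 N, if the wrist force passes 120 N, or if a joint passes its speed limit or range.

## Robot

A 6-joint arm with a two-finger parallel gripper is mounted at the origin on the work surface. World frame = base frame: x ahead of the robot, y to its left, z up, the work surface at z = 0. Lengths are in mm, angles in rad, forces in N, time in s.
With the tool pointing down it reaches from about 350 to 975 mm from the base axis. Payload 7.1 kg.
Tool frame: the origin (TCP) lies between the finger pads; the fingertips stand 19 mm ahead of it and the grasp point (between the pads) is the TCP (ctrl.tcp_to_tips is the distance from the TCP to the fingertips, in mm); z points along the fingers, y is the line along which they close (so a half turn about z gives the same grasp; the last joint's range is limited). The gripper opens to 88 mm and grips with 3 to 60 N. Pads are 20 mm wide; open, the fingers measure 115 mm over their backs; the gripper's body (75 mm by 178 mm) begins 61 mm behind the grasp point.
Start: joints at [-1.351, 0.423, 1.63, -0, 1.089, -0.019], TCP at [147.855, -607.243, 241.675] pointing down, gripper open.
Joint ranges: [-3, 3], [-0.9, 2.11], [0.09, 2.58], [-1.31, 4.45], [0.11, 2.69], [-2.54, 2.54]. Speed limits (rad/s): [2.39, 2.39, 3.01, 3.14, 3.14, 3.14].

## Interface

Orientations are given as a rotation vector (axis times angle).
In Python, from workcell import status, optics, ctrl gives the robot as it stands. The module is installed in compiled form; this text tells all that it offers.
- The arm moves only by the shell command python3 -m inch 'ROWS'. ROWS is JSON, a list that holds one entry, the list of rows, each a list of 7 numbers: the shift along the tool's x, y, z in mm, then the turn, a rotation vector about the tool's x, y, z in rad, then the opening in per cent of the stroke, from 0 (shut) to 100 (fully open). A call has 1 to 20 rows; each row is the pose to reach, as a shift and turn from the pose commanded when the call began, along the tool's axes at that moment; what a row does not reach only later rows make up. A row lasts 1/10 s, in which the tool goes at most 50 mm and 8.59 degrees, less where a joint would pass 70% of its speed; a pose out of reach is approached as far as the arm can. A call with a gripper value outside its range is refused whole. The fingers move at their own pace and stop on an object; the grip force is fixed at half the most. Time passes only in rows, so rows that repeat a pose let the fingers close. It gives the time, the measured TCP pose, the force, the opening and the grip force at its end, in the units of the state.
- status.get_obs(): the state, without advancing time (a new reading comes with each control period).
- optics.get_image(name): name is "side" or "top" or "wrist"; returns a dict with "frame" (400x640x3 uint8, red, green, blue), "fx", "fy", "cx", "cy" (pixels), "rvec" (rotation vector, rad) and "tvec" (3), from world to camera coordinates, as OpenCV has them; the wrist camera has in their place "hand_eye" (4x4, takes a point from camera to tool coordinates, whose origin is the TCP and whose axes are the flange's). Camera axes: x right, y down, z forward; pixel columns grow to the right and rows downward; lengths in mm; the calibration is good to about 2 mm. A picture is of the moment at which its call begins: read the wrist's pose just before it. There is no depth.
- ctrl.close_job(): hands the job in; it is judged then, once.
The state is a dict: "t": time; "qpos": joint angles; "qvel": joint speeds; "joint_torque": joint torques, N m; "ee_pos": TCP position; "orientation": TCP orientation; "ft_force": force on the tool from outside, world axes, zero at the start; "moment": the same for the moment, N m; "width": finger opening in mm; "grasp_force": force on a finger pad.
Only numpy, scipy, OpenCV 4.12 (cv2) and the standard library are available. Lean on these libraries where they do the work, as an engineer would, in place of code of your own. Each camera call takes 0.05 s, during which the arm holds its last target. There are 200 camera calls.

## Working session

There is one attempt and no reset: what is moved stays moved. The work goes in short steps, Python scripts to look and compute and a shell command to move; the robot and the scene stay as the last step left them, time stands still between calls to the robot, and variables do not carry over. Pictures are saved under pics/ and viewed, at most 10 in all, crops included, and the job is handed in when it is done.

```bash
mkdir -p pics
python3 - <<'E'
from workcell import status, optics, ctrl
import cv2
for n in ("top","side"):
    d=optics.get_image(n); cv2.imwrite(f"pics/{n}0.png",d["frame"][:,:,::-1]); print(n,d["fx"],d["fy"],d["cx"],d["cy"],d["rvec"],d["tvec"])
s=status.get_obs(); print(s)
E
```

```text
top 451.85248343915663 451.85248343915663 322.2465343419304 198.76788275784546 [ 2.0349873  -2.17429236  0.24364178] [  34.23500484  533.0122434  1541.59360049]
side 439.91134384462003 439.91134384462003 317.8946008834099 201.1088923217046 [ 2.18775022 -0.13206458  0.03950914] [-546.47698319   81.43594497 1382.30281514]
{'t': 0.1, 'qpos': array([-1.35103522e+00,  4.23755453e-01,  1.63059593e+00, -3.14268311e-06,
        1.08859531e+00, -1.90399440e-02]), 'qvel': array([-0.0013095 , -0.00357329, -0.00184535, -0.0006492 ,  0.00022964,
        0.00109362]), 'joint_torque': array([-4.32059278e-04, -5.45616210e+01, -2.74323589e+01,  6.45234645e-02,
        1.88484555e-02, -3.70987584e-05]), 'ee_pos': array([ 147.73408977, -606.80716459,  240.99194501]), 'orientation': array([-3.11788758e+00, -3.74058996e-01,  2.17357335e-04]), 'ft_force': array([1.1051824 , 0.63253206, 1.17469775]), 'moment': array([-0.03262934, -0.00963932,  0.03474292]), 'grasp_force': 0.0, 'width': 87.52680760292193}
```

View pics/top0.png

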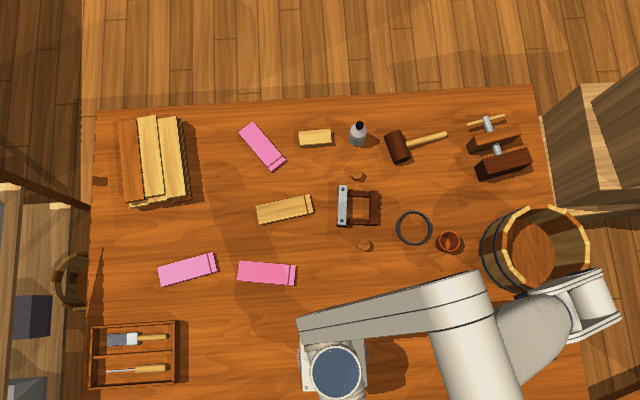

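The stave is at about (285,209) with its dark line at the right end. The gauge bar is at (342,206), with its open side on the left. I'll enlarge that area.

Run:
```python
import cv2
a=cv2.imread("pics/top0.png")[165:260,245:390]; cv2.imwrite("pics/crop1.png",cv2.resize(a,None,fx=5,fy=5,interpolation=cv2.INTER_CUBIC))
```

```text
(no output)
```

View pics/crop1.png

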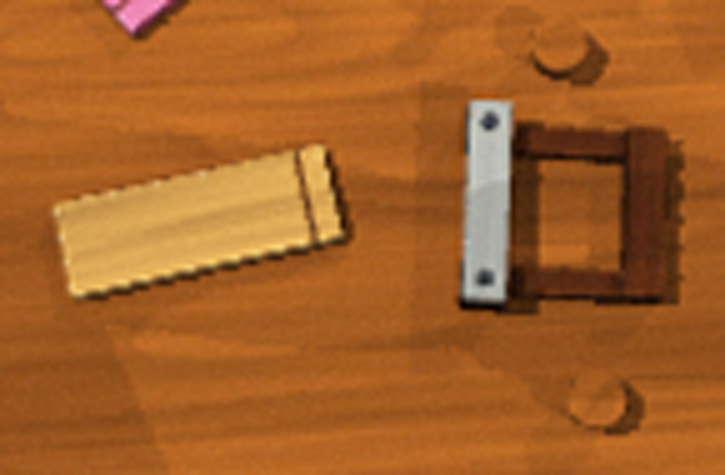

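The enlarged crop gives these pixels. Stave top corners: (53,204), (75,298), (350,240), (325,144). Bar top corners: (470,100), (513,100), (507,303), (463,297). Stop face edge: (629,158) to (622,270).

```bash
cat > h.py <<'E'
import numpy as np, cv2
from scipy.spatial.transform import Rotation as R
def unproj(d,uv,z,Rt=None):
    if "rvec" in d:
        Rm=cv2.Rodrigues(np.array(d["rvec"]))[0]; C=-Rm.T@np.array(d["tvec"]); M=Rm.T
    else: M,C=Rt
    uv=np.atleast_2d(uv).astype(float)
    r=np.c_[(uv[:,0]-d["cx"])/d["fx"],(uv[:,1]-d["cy"])/d["fy"],np.ones(len(uv))]@M.T
    return C+r*((z-C[2])/r[:,2])[:,None]
def wristRt(d,s):
    T=np.array(d["hand_eye"]); W=R.from_rotvec(s["orientation"]).as_matrix()
    return W@T[:3,:3], W@T[:3,3]+s["ee_pos"]
E
python3 - <<'E'
from h import *
d=dict(fx=451.85248,fy=451.85248,cx=322.24653,cy=198.76788,rvec=[2.0349873,-2.17429236,0.24364178],tvec=[34.23500484,533.0122434,1541.59360049])
f=lambda p,z:unproj(d,np.array(p)/5+[245-.4,165-.4],z)[:,:2].round(1)
s=f([(53,204),(75,298),(350,240),(325,144)],18);print(s,s.mean(0))
rear=(s[0]+s[1])/2;fr=(s[2]+s[3])/2;print("rear",rear,"front",fr,np.arctan2(*(fr-rear)[::-1]),np.linalg.norm(fr-rear))
b=f([(470,100),(513,100),(507,303),(463,297)],50);print(b,b.mean(0))
st=f([(629,130),(622,298)],34);print(st)
bo=f([(489,120),(485,277)],50);print(bo,bo.mean(0)); v=bo[1]-bo[0]; print("gauge ang from bolts",np.arctan2(v[1],v[0]) )
print("bungs",f([(560,50),(598,403)],38))
o=R.from_rotvec([-3.11788758e+00,-3.74058996e-01,0]).as_matrix();print(o)
E
```

```text
[[535.1 242.7]
 [465.  229.2]
 [494.3  29.3]
 [566.8  43.1]] [515.3   136.075]
rear [500.05 235.95] front [530.55  36.2 ] -1.4192757722594265 202.06511945410074
[[584.6 -63.3]
 [582.5 -94.1]
 [435.6 -78.4]
 [441.9 -47.8]] [511.15 -70.9 ]
[[ 558.7 -177.3]
 [ 436.4 -161.3]]
[[568.9 -75.8]
 [455.2 -64.3]] [512.05 -70.05]
gauge ang from bolts 3.040792090393534
bungs [[ 620.8 -132.1]
 [ 362.5 -137.4]]
[[ 9.71621937e-01  2.36539184e-01 -1.60445316e-04]
 [ 2.36539184e-01 -9.71621030e-01  1.33735711e-03]
 [ 1.60445316e-04 -1.33735711e-03 -9.99999093e-01]]
```

```bash
python3 -m inch '[[[366,-227,-60,0,0,0,100],[366,-227,-60,0,0,0,100],[366,-227,-60,0,0,0,100],[366,-227,-60,0,0,0,100],[366,-227,-60,0,0,0,100],[366,-227,-60,0,0,0,100],[366,-227,-60,0,0,0,100],[366,-227,-60,0,0,0,100],[366,-227,-60,0,0,0,100],[476,-550,-60,0,0,0.35,100],[476,-550,-60,0,0,0.35,100],[476,-550,-60,0,0,0.35,100],[476,-550,-60,0,0,0.35,100],[476,-550,-60,0,0,0.35,100],[476,-550,-60,0,0,0.35,100],[476,-550,-60,0,0,0.35,100],[476,-550,-60,0,0,0.35,100],[476,-550,-60,0,0,0.35,100],[476,-550,-60,0,0,0.35,100],[476,-550,-60,0,0,0.35,100]]]'
python3 - <<'E'
from workcell import status, optics
import cv2
from h import *
s=status.get_obs();d=optics.get_image("wrist");cv2.imwrite("pics/w1.png",d["frame"][:,:,::-1])
print(s["ee_pos"],s["orientation"],s["qpos"],s["qvel"].max());import pickle;pickle.dump((s,d),open("w1.pkl","wb"))
E
```

```text
t: 2.1
ee_pos: [480.2, 38.4, 301.6]
orientation: [3.136, -0.178, -0.001]
ft_force: [0.9, -0.1, 0.2]
width: 87.8
grasp_force: 0.0
[480.15162253  38.38428514 301.56069487] [ 3.13629942e+00 -1.77847592e-01 -5.32681287e-04] [ 5.51947572e-02  1.36950105e-01  1.87721886e+00 -2.38268571e-04
  1.12778915e+00  1.73938431e+00] 0.003612774270792654
```

View pics/w1.png

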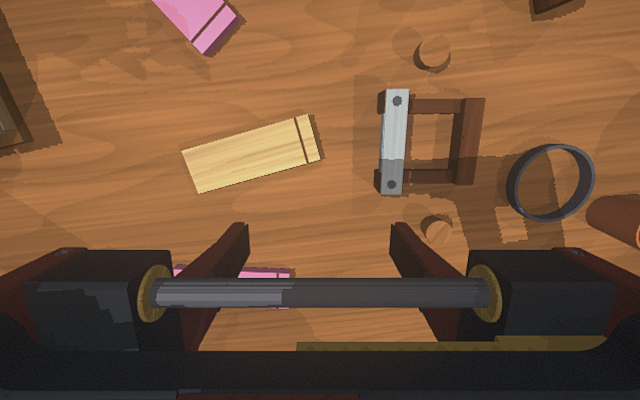

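The wrist view shows the stave's top corners at (181,150), (198,193), (322,158) and (309,113). The bolts are at (397,100) and (391,184), and the stop's left top edge runs (463,98) to (456,184).

Run:
```python
from h import *
import pickle
s,d=pickle.load(open("w1.pkl","rb"));Rt=wristRt(d,s)
f=lambda p,z:unproj(d,p,z,Rt)[:,:2]
c=f([(181,150),(198,193),(322,158),(309,113)],18)
bo=f([(397,100),(391,184)],50);st=f([(463,98),(456,184)],34)
print(bo,st); v=bo[1]-bo[0];w=st[1]-st[0]
print("len",np.linalg.norm(v),np.linalg.norm(c[0]-c[3]),[np.arctan2(u[1],u[0])-np.pi for u in(v,w)],c.mean(0),np.arctan2(*((c[2]+c[3]-c[0]-c[1])[::-1])))
for a in (-1.67,-1.68,-1.70):
    gx=np.array([np.cos(a),np.sin(a)]);gy=np.array([-gx[1],gx[0]])
    G=lambda p:np.c_[(p-bo.mean(0))@gx,(p-bo.mean(0))@gy].round(1)
    print(a,G(c).tolist(),G(c.mean(0)[None]),G(st).tolist())
```

```text
[[567.41765139 -75.41534145]
 [453.18700048 -61.99008742]] [[ 560.44261939 -171.14962406]
 [ 438.27901284 -162.92744381]]
len 115.01686420725969 201.60281012386102 [np.float64(-0.11699091314267163), np.float64(-0.06720330916220307)] [515.55667804 138.77966879] -1.4116313692171703
-1.67 [[-313.4, -7.5], [-296.1, -74.8], [-100.1, -22.5], [-118.4, 43.5]] [[-207.   -15.3]] [[97.0, 60.0], [100.9, -62.3]]
-1.68 [[-313.3, -10.6], [-295.3, -77.8], [-99.8, -23.5], [-118.8, 42.3]] [[-206.8  -17.4]] [[96.4, 61.0], [101.5, -61.3]]
-1.7 [[-313.1, -16.9], [-293.7, -83.7], [-99.3, -25.5], [-119.6, 40.0]] [[-206.4  -21.5]] [[95.1, 62.9], [102.7, -59.3]]
```

```bash
python3 -m inch '[[[-64,-103,0,0,0,0,100],[-64,-103,0,0,0,0,100],[-64,-103,0,0,0,0,100],[-64,-103,50,0,0,0,100],[-64,-103,100,0,0,0,100],[-64,-103,150,0,0,0,100],[-64,-103,200,0,0,0,100],[-64,-103,240,0,0,0,100],[-64,-103,260,0,0,0,100],[-64,-103,278,0,0,0,100],[-64,-103,278,0,0,0,100],[-64,-103,278,0,0,0,100]]]'
```

```text
t: 3.35
ee_pos: [428.3, 148.5, 23.8]
orientation: [3.136, -0.177, -0.001]
ft_force: [0.4, -0.0, 0.2]
width: 87.7
grasp_force: 0.0
```

```bash
python3 -m inch '[[[10,0,0,0,0,0,100],[18,0,0,0,0,0,100],[22,0,0,0,0,0,100],[26,0,0,0,0,0,100],[30,0,0,0,0,0,100],[34,0,0,0,0,0,100],[38,0,0,0,0,0,100],[42,0,0,0,0,0,100],[46,0,0,0,0,0,100],[50,0,0,0,0,0,100],[53,0,0,0,0,0,100],[56,0,0,0,0,0,100],[58,0,0,0,0,0,100],[60,0,0,0,0,0,100],[60,0,0,0,0,0,100],[60,0,0,0,0,0,100]]]'
python3 - <<'E'
from workcell import optics
import cv2
a=optics.get_image("top")["frame"][165:260,245:390,::-1]; cv2.imwrite("pics/crop2.png",cv2.resize(a,None,fx=5,fy=5,interpolation=cv2.INTER_CUBIC))
E
```

```text
t: 4.95
ee_pos: [487.8, 142.5, 23.7]
orientation: [-3.137, 0.175, -0.0]
ft_force: [0.1, -0.3, 0.4]
width: 87.7
grasp_force: 0.0
```

View pics/crop2.png

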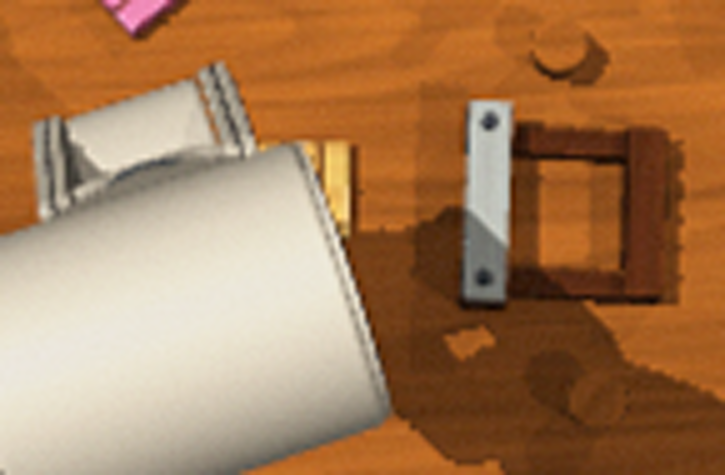

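```bash
python3 -m inch '[[[-20,0,0,0,0,0,100],[-20,0,-40,0,0,0,100],[-20,-10,-90,0,0,0,100],[0,-60,-140,0,0,-0.15,40],[20,-100,-180,0,0,-0.3,40],[45,-137,-180,0,0,-0.45,40],[45,-137,-180,0,0,-0.6,40],[45,-137,-180,0,0,-0.75,40],[45,-137,-180,0,0,-0.9,40],[45,-137,-180,0,0,-1.05,40],[45,-137,-180,0,0,-1.2,40],[45,-137,-180,0,0,-1.35,40],[45,-137,-180,0,0,-1.5,40],[45,-137,-180,0,0,-1.575,40],[45,-137,-180,0,0,-1.575,40],[45,-137,-180,0,0,-1.575,40],[45,-137,-180,0,0,-1.575,40]]]'
python3 - <<'E'
from workcell import status, optics
import cv2,pickle
a=optics.get_image("top")["frame"][165:260,245:390,::-1]; a=cv2.resize(a,None,fx=4,fy=4,interpolation=cv2.INTER_CUBIC)
s=status.get_obs();d=optics.get_image("wrist");pickle.dump((s,d),open("w2.pkl","wb"))
print(s["ee_pos"],s["orientation"],s["width"])
cv2.imwrite("pics/w2.png",d["frame"][:,:,::-1])
E
```

```text
t: 6.7
ee_pos: [547.5, 273.7, 203.6]
orientation: [-2.339, -2.098, 0.0]
ft_force: [0.9, 0.9, 0.7]
width: 35.3
grasp_force: 0.0
[547.57994288 273.68960273 203.65355933] [-2.33836015e+00 -2.09800134e+00  7.94514082e-05] 35.17614519499827
```

View pics/w2.png

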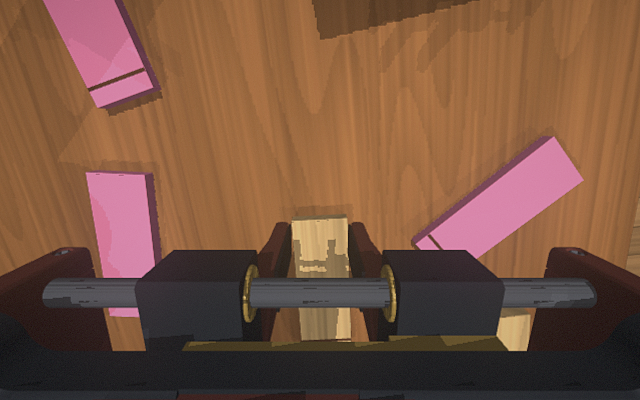

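The wrist view shows the stave's rear edge from (291,216) to (347,214), between the fingers.

Run:
```python
from h import *
import pickle,cv2
from workcell import optics
s,d=pickle.load(open("w2.pkl","rb"));Rt=wristRt(d,s)
O=np.array([510.8,-69.3]);a=-1.678;gx=np.array([np.cos(a),np.sin(a)]);gy=np.array([-gx[1],gx[0]])
G=lambda p:np.c_[(p[:,:2]-O)@gx,(p[:,:2]-O)@gy].round(1)
print(G(unproj(d,[(291,216),(347,214)],18,Rt)),G(s["ee_pos"][None]))
t=optics.get_image("top");im=t["frame"][:,:,::-1]
print(G(unproj(t,np.array([(354,142),(349,237)])/5+[244.6,164.6],18)))
cv2.imwrite("pics/crop3.png",cv2.resize(im[175:245,240:390],None,fx=5,fy=5,interpolation=cv2.INTER_CUBIC))
```

```text
[[-304.5  -35.4]
 [-307.    34.1]] [[-3.45e+02 -1.00e-01]]
[[-96.6  46. ]
 [-97.1 -24.8]]
```

View pics/crop3.png

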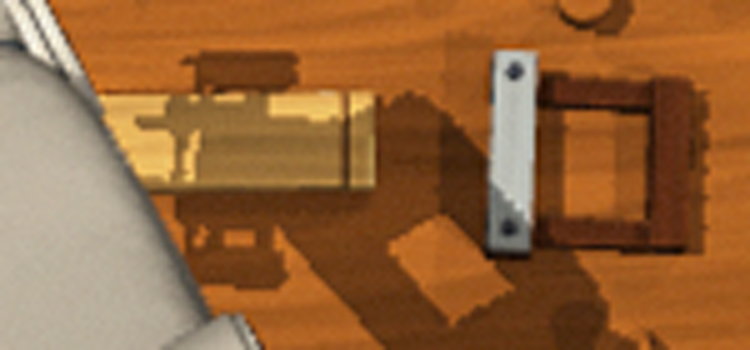

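The crop shows the stave's front edge from (376,92) to (374,188) and its upper edge from (105,93). The bolts are at (515,71) and (509,228). I'll work out the relative pose within this single view.

Run:
```python
from h import *
d=dict(fx=451.85248,fy=451.85248,cx=322.24653,cy=198.76788,rvec=[2.0349873,-2.17429236,0.24364178],tvec=[34.23500484,533.0122434,1541.59360049])
f=lambda p,z:unproj(d,np.array(p)/5+[239.6,174.6],z)[:,:2]
bo=f([(515,71),(509,228)],50);v=bo[0]-bo[1];O=bo.mean(0);print(O)
e=f([(376,92),(374,188)],18);l=f([(105,93),(376,92),(374,188),(150,189)],18)
ang=lambda u:np.arctan2(u[1],u[0])
print("gauge y ang",ang(v),"stave: front edge",ang(e[0]-e[1]),"sides",ang(l[1]-l[0])+np.pi/2,ang(l[2]-l[3])+np.pi/2, "rails",ang(f([(650,92)],20)[0]-f([(540,90)],20)[0])+np.pi/2)
a=-1.678;gx=np.array([np.cos(a),np.sin(a)]);gy=np.array([-gx[1],gx[0]])
G=lambda p:np.c_[(p-O)@gx,(p-O)@gy].round(1)
print(G(e),G(l[:1]))
print("rail edges y",G(f([(545,105),(645,108),(545,219),(645,218)],20)), "stop",G(f([(654,105),(648,218)],34)))
```

```text
[511.30980276 -69.99492666]
gauge y ang -0.11310729287538472 stave: front edge -0.08265268219587896 sides -0.06248840218456375 -0.06169513547754435 rails -0.0849940593755214
[[-99.4  45.3]
 [-97.7 -26.1]] [[-297.1   36.5]]
rail edges y [[ 24.   40.1]
 [ 96.8  40.9]
 [ 26.4 -44.1]
 [ 98.3 -40.5]] stop [[101.9  40. ]
 [ 99.1 -43. ]]
```

```bash
python3 -m inch '[[[-50,30,0,0,0,0,0],[-90,55,0,0,0,0,0],[-130,75,0,0,0,0,0],[-175,75,0,0,0,0,0],[-175,75,50,0,0,0,0],[-175,75,100,0,0,0,0],[-175,75,150,0,0,0,0],[-175,75,180,0,0,0,0],[-175,75,180,0,0,0,0],[-175,75,180,0,0,0,0]]]'
python3 -m inch '[[[0,-10,0,0,0,0,0],[0,-14,0,0,0,0,0],[0,-17,0,0,0,0,0],[0,-20,0,0,0,0,0],[0,-22,0,0,0,0,0],[0,-24,0,0,0,0,0],[0,-26,0,0,0,0,0],[0,-26.5,0,0,0,0,0],[0,-26.5,0,0,0,0,0],[0,0,0,0,0,0,0],[0,0,-50,0,0,0,0],[0,0,-100,0,0,0,0],[50,-30,-100,0,0,0,40],[100,-60,-100,0,0,0,40],[140,-75,-100,0,0,0,40],[175,-75,-100,0,0,0,40],[175,-75,-100,0,0,0,40],[175,-75,-100,0,0,0,40]]]'
python3 - <<'E'
from workcell import status, optics
import cv2
t=optics.get_image("top");im=t["frame"][:,:,::-1]
cv2.imwrite("pics/crop4.png",cv2.resize(im[175:245,240:390],None,fx=5,fy=5,interpolation=cv2.INTER_CUBIC))
print(status.get_obs()["ee_pos"])
E
```

```text
t: 7.85
ee_pos: [603.4, 91.6, 22.9]
orientation: [-2.337, -2.098, 0.001]
ft_force: [0.2, -0.4, -0.2]
width: 0.8
grasp_force: 0.0
t: 9.65
ee_pos: [547.2, 274.4, 123.4]
orientation: [2.335, 2.102, -0.001]
ft_force: [0.8, -0.5, 0.5]
width: 34.9
grasp_force: 0.0
[547.24066559 273.28165101 123.30494834]
```

View pics/crop4.png

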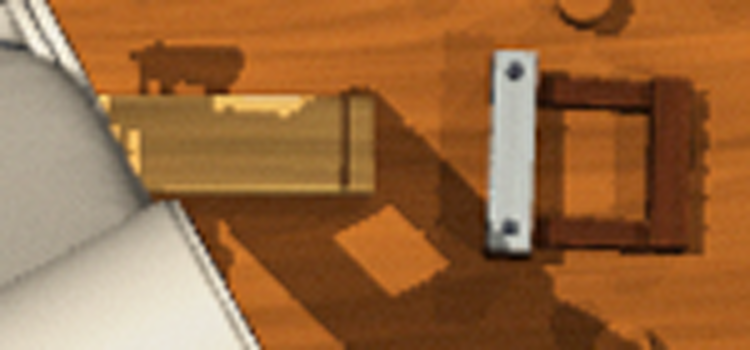

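```bash
python3 -m inch '[[[0,0,-50,0,0,0.15,40],[-40,-10,-90,0,0,0.3,40],[-80,-20,-120,0,0,0.45,40],[-120,-30,-140,0,0,0.6,40],[-160,-42,-140,0,0,0.75,40],[-200,-42,-140,0,0,0.9,40],[-241,-42,-140,0,0,1.05,40],[-241,-42,-140,0,0,1.2,40],[-241,-42,-140,0,0,1.35,40],[-241,-42,-140,0,0,1.5,40],[-241,-42,-140,0,0,1.575,40],[-241,-42,-140,0,0,1.575,40],[-241,-42,-140,0,0,1.575,40],[-241,-42,-140,0,0,1.575,40]]]'
python3 - <<'E'
from workcell import status, optics
import cv2,pickle
s=status.get_obs();d=optics.get_image("wrist");pickle.dump((s,d),open("w3.pkl","wb"))
print(s["ee_pos"],s["orientation"])
cv2.imwrite("pics/w3.png",cv2.resize(d["frame"][40:240,140:540,::-1],None,fx=2,fy=2,interpolation=cv2.INTER_CUBIC))
E
```

```text
t: 11.1
ee_pos: [479.9, 38.0, 263.6]
orientation: [3.137, -0.174, -0.0]
ft_force: [-0.1, 0.2, 0.3]
width: 35.0
grasp_force: 0.0
[479.91057422  37.99993512 263.60285878] [ 3.13672793e+00 -1.73516248e-01 -4.34865747e-04]
```

View pics/w3.png

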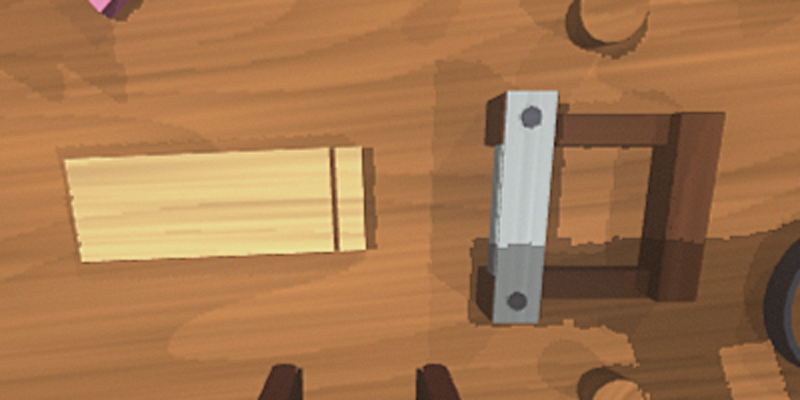

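The stave's corners in the crop are (64,159), (80,262), (366,250) and (362,147). The bolts are at (531,116) and (517,301). The rails' inner top edges run (557,146) to (652,146) and (546,267) to (642,267), and the stop's top edge runs (671,113) to (655,299).

Run:
```python
from h import *
import pickle
s,d=pickle.load(open("w3.pkl","rb"));Rt=wristRt(d,s)
f=lambda p,z:unproj(d,np.array(p)/2+[139.75,39.75],z,Rt)[:,:2]
ang=lambda u:np.arctan2(u[1],u[0])
c=f([(64,159),(80,262),(366,250),(362,147)],18);bo=f([(531,116),(517,301)],50);ra=f([(557,146),(652,146),(546,267),(642,267)],20);st=f([(671,113),(655,299)],34)
print("gauge:",ang(bo[0]-bo[1])-np.pi/2,ang(ra[1]-ra[0]),ang(ra[3]-ra[2]),ang(st[0]-st[1])-np.pi/2)
print("stave:",ang(c[3]-c[0]),ang(c[2]-c[1]),ang(c[0]-c[1])-np.pi/2,ang(c[3]-c[2])-np.pi/2)
O=bo.mean(0);print(O,"tool",2*np.arctan2(s["orientation"][1],s["orientation"][0])-np.pi/2)
for a in (-1.66,-1.678):
    gx=np.array([np.cos(a),np.sin(a)]);gy=np.array([-gx[1],gx[0]])
    G=lambda p:np.c_[(p-O)@gx,(p-O)@gy].round(1).tolist()
    print(a,G(c),G(ra),G(st))
```

```text
gauge: -1.6821126314676886 -1.6809254209023023 -1.6809079769009392 -1.629081638627563
stave: -1.6423558339993178 -1.6388200113262674 -1.6547697787111686 -1.6389885246643263
[510.11552597 -68.86974642] tool -1.6813188763660765
-1.66 [[-301.2, 39.2], [-300.8, -30.6], [-99.6, -26.4], [-101.0, 42.7]] [[28.4, 40.6], [91.5, 39.2], [26.4, -40.7], [93.7, -42.1]] [[94.1, 58.6], [97.9, -61.9]]
-1.678 [[-301.8, 33.7], [-300.2, -36.0], [-99.1, -28.2], [-101.8, 40.9]] [[27.7, 41.1], [90.7, 40.9], [27.1, -40.2], [94.4, -40.4]] [[93.1, 60.3], [99.0, -60.2]]
```

```bash
python3 -m inch '[[[40,-10,0,0,0,-0.15,0],[80,-22,0,0,0,-0.3,0],[112,-22,0,0,0,-0.45,0],[112,-22,0,0,0,-0.6,0],[112,-22,0,0,0,-0.75,0],[112,-22,20,0,0,-0.9,0],[112,-22,50,0,0,-1.05,0],[112,-22,80,0,0,-1.2,0],[112,-22,110,0,0,-1.35,0],[112,-22,140,0,0,-1.5,0],[112,-22,180,0,0,-1.571,0],[112,-22,220,0,0,-1.571,0],[112,-22,240,0,0,-1.571,0],[112,-22,240,0,0,-1.571,0],[112,-22,240,0,0,-1.571,0]]]'
```

```text
t: 12.65
ee_pos: [593.7, 48.0, 23.1]
orientation: [-2.34, -2.095, 0.001]
ft_force: [0.0, 0.6, -0.2]
width: 0.7
grasp_force: 0.0
```

```bash
python3 -m inch '[[[0,-10,0,0,0,0,0],[0,-14,0,0,0,0,0],[0,-17,0,0,0,0,0],[0,-19,0,0,0,0,0],[0,-21,0,0,0,0,0],[0,-23,0,0,0,0,0],[0,-24.5,0,0,0,0,0],[0,-24.5,0,0,0,0,0],[0,-24.5,0,0,0,0,0],[0,0,0,0,0,0,0],[0,0,-50,0,0,0,0],[50,-20,-80,0,0,0,0],[95,-40,-80,0,0,0,40],[140,-60,-80,0,0,0,40],[185,-70,-80,0,0,0,40],[220,-70,-80,0,0,0,40],[220,-70,-50,0,0,0,40],[220,-70,0,0,0,0,40],[220,-70,0,0,0,0,40],[220,-70,0,0,0,0,40]]]'
python3 -m inch '[[[-15,0,0,0,0,0,40],[-25,0,0,0,0,0,40],[-31,0,0,0,0,0,40],[-36,0,0,0,0,0,40],[-41,0,0,0,0,0,40],[-46,0,0,0,0,0,40],[-51,0,0,0,0,0,40],[-56,0,0,0,0,0,40],[-61,0,0,0,0,0,40],[-66,0,0,0,0,0,40],[-71,0,0,0,0,0,40],[-76,0,0,0,0,0,40],[-81,0,0,0,0,0,40],[-85,0,0,0,0,0,40],[-85,0,0,0,0,0,40]]]'
python3 - <<'E'
from workcell import status, optics
import cv2
t=optics.get_image("top");im=t["frame"][:,:,::-1]
cv2.imwrite("pics/crop5.png",cv2.resize(im[175:245,260:390],None,fx=6,fy=6,interpolation=cv2.INTER_CUBIC))
E
```

```text
t: 14.65
ee_pos: [548.2, 274.4, 22.5]
orientation: [-2.34, -2.095, 0.003]
ft_force: [-0.6, -0.9, 0.6]
width: 35.1
grasp_force: 0.0
t: 16.15
ee_pos: [539.0, 189.2, 23.6]
orientation: [-2.342, -2.094, 0.001]
ft_force: [-0.7, -0.6, -0.7]
width: 35.1
grasp_force: 0.0
```

View pics/crop5.png

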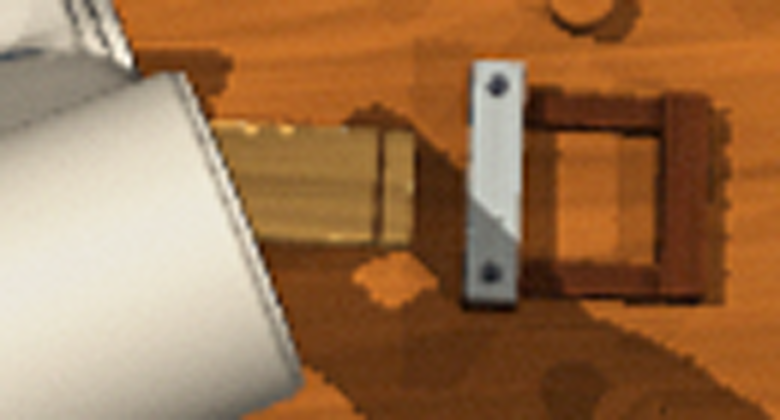

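The front edge is at (415,131) to (412,246). The sides run (222,122) to (385,129) and (268,240) to (380,245), and the bolts are at (498,85) and (491,272).

Run:
```python
from h import *
d=dict(fx=451.85248,fy=451.85248,cx=322.24653,cy=198.76788,rvec=[2.0349873,-2.17429236,0.24364178],tvec=[34.23500484,533.0122434,1541.59360049])
f=lambda p,z:unproj(d,np.array(p)/6+[259.58,174.58],z)[:,:2]
bo=f([(498,85),(491,272)],50);O=bo.mean(0)
p=f([(415,131),(412,246),(222,122),(385,129),(268,240),(380,245)],18);r=f([(535,130),(655,133),(535,265),(655,262)],20)
ang=lambda u:np.arctan2(u[1],u[0])
print(O,ang(bo[0]-bo[1])-np.pi/2,[ang(x) for x in (p[3]-p[2],p[5]-p[4])],ang(p[0]-p[1])-np.pi/2)
a=-1.681;gx=np.array([np.cos(a),np.sin(a)]);gy=np.array([-gx[1],gx[0]])
print(np.c_[(p-O)@gx,(p-O)@gy].round(1),np.c_[(r-O)@gx,(r-O)@gy].round(1))
```

```text
[511.92073671 -70.02882936] -1.6831345128999478 [np.float64(-1.6811516926562056), np.float64(-1.6824078101607283)] -1.665450899356082
[[ -48.2   33.9]
 [ -47.1  -37.2]
 [-165.6   34.3]
 [ -66.4   34.3]
 [-133.8  -37.3]
 [ -66.3  -37.4]] [[ 24.5  37.2]
 [ 97.3  38.5]
 [ 27.1 -45.9]
 [ 99.  -40.9]]
```

```bash
python3 -m inch '[[[-8,0,0,0,0,0,40],[-16,0,0,0,0,0,40],[-24,0,0,0,0,0,40],[-32,0,0,0,0,0,40],[-40,0,0,0,0,0,40],[-48,0,0,0,0,0,40],[-56,0,0,0,0,0,40],[-64,0,0,0,0,0,40],[-72,0,0,0,0,0,40],[-80,0,0,0,0,0,40],[-88,0,0,0,0,0,40],[-96,0,0,0,0,0,40],[-104,0,0,0,0,0,40],[-112,0,0,0,0,0,40],[-120,0,0,0,0,0,40],[-128,0,0,0,0,0,40],[-134,0,0,0,0,0,40],[-138,0,0,0,0,0,40],[-140,0,0,0,0,0,40],[-140,0,0,0,0,0,40]]]'
python3 -m inch '[[[-2,0,0,0,0,0,40],[-3,0,0,0,0,0,40],[-4,0,0,0,0,0,40],[-4,0,0,0,0,0,40]]]'
```

```text
t: 18.2
ee_pos: [523.8, 50.6, 23.7]
orientation: [2.342, 2.094, -0.0]
ft_force: [-0.1, 0.3, 0.3]
width: 35.1
grasp_force: 0.0
t: 18.6
ee_pos: [523.4, 46.8, 23.7]
orientation: [2.341, 2.095, 0.0]
ft_force: [0.8, -0.2, 0.3]
width: 34.9
grasp_force: 0.1
```

```bash
python3 -m inch '[[[-1,0,0,0,0,0,40],[-2,0,0,0,0,0,40],[-2,0,0,0,0,0,40]]]'; python3 -m inch '[[[-1,0,0,0,0,0,40],[-2,0,0,0,0,0,40],[-2,0,0,0,0,0,40]]]'
```

```text
t: 18.9
ee_pos: [523.1, 44.7, 23.7]
orientation: [2.341, 2.095, -0.0]
ft_force: [0.1, 0.1, -0.2]
width: 35.3
grasp_force: 0.1
t: 19.2
ee_pos: [522.8, 42.7, 23.7]
orientation: [-2.341, -2.095, 0.0]
ft_force: [1.1, -0.2, 0.4]
width: 35.1
grasp_force: 0.0
```

```bash
python3 -m inch '[[[-1,0,0,0,0,0,40],[-2,0,0,0,0,0,40],[-2,0,0,0,0,0,40]]]'; python3 -m inch '[[[-1,0,0,0,0,0,40],[-1.5,0,0,0,0,0,40],[-1.5,0,0,0,0,0,40]]]'
```

```text
t: 19.5
ee_pos: [522.7, 41.1, 23.7]
orientation: [-2.341, -2.094, -0.0]
ft_force: [1.0, 2.0, -0.7]
width: 35.4
grasp_force: 1.8
t: 19.8
ee_pos: [522.7, 40.9, 23.7]
orientation: [-2.341, -2.093, -0.003]
ft_force: [-0.4, 13.9, -0.4]
width: 35.4
grasp_force: 7.0
```

Run:
```python
from workcell import status, optics
import cv2,pickle
s=status.get_obs();t=optics.get_image("top");im=t["frame"][:,:,::-1]
print(s["ft_force"],s["ee_pos"])
cv2.imwrite("pics/crop6.png",cv2.resize(im[175:245,290:390],None,fx=8,fy=8,interpolation=cv2.INTER_CUBIC))
```

```text
[-0.36298764 13.91758159 -0.3549316 ] [522.72769175  40.90046521  23.7403141 ]
```

View pics/crop6.png

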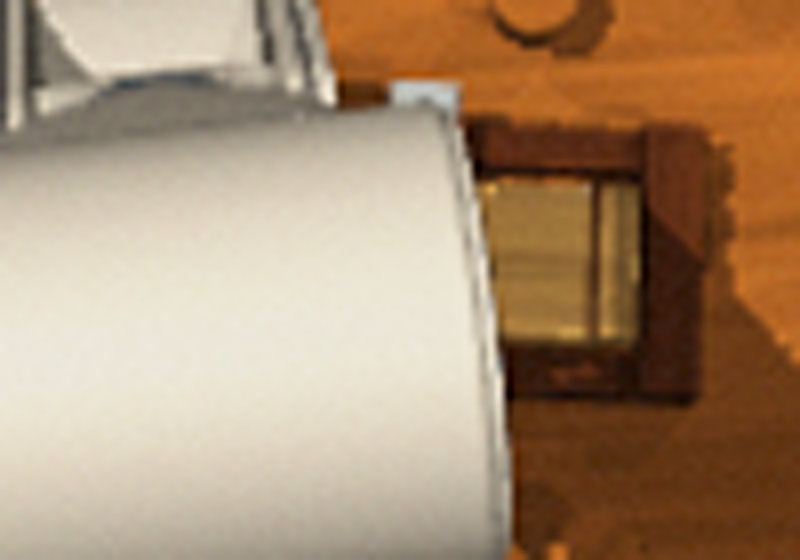

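The stave is under the bar with its front edge at about (640,180) to (638,345), flush along the stop at about x=643. It sits between the rails, and the push force rose to 14 N. I'll back off, lift clear and hand in.

```bash
python3 -m inch '[[[3,0,0,0,0,0,40],[10,0,0,0,0,0,40],[30,0,0,0,0,0,40],[40,0,-30,0,0,0,40],[40,0,-70,0,0,0,40],[40,0,-100,0,0,0,40],[40,0,-100,0,0,0,40],[40,0,-100,0,0,0,40]]]' && python3 -c "
from workcell import ctrl
print(ctrl.close_job())"
```

```text
t: 20.65
ee_pos: [527.2, 79.2, 124.1]
orientation: [2.34, 2.094, 0.002]
ft_force: [0.1, 0.2, -0.6]
width: 34.8
grasp_force: 0.0
the job is handed in; nothing more can be done
None
```

The stave was slid flat under the bar until it pressed on the stop (14 N, front edge looking flush in the last picture), the arm was backed clear, and the job was handed in at about 20.7 s; no verdict came back.

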